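# Set a roller in the V-blocks, against the stop, and clamp it

## Task

Take the steel roller from its wooden rest and lower it gently into the pair of V-blocks, about a finger's width short of the end stop, and let go so that it beds down in the Vs. Then slide it along the Vs until its end is against the stop, and only then swing the clamp arm over and press it down onto the roller. Do not knock or drop the roller, and leave the other things on the bench where they are.

Things in the scene. Friction and masses are not known exactly. Their poses are not given: they have to be found in the camera images.
- roller: The workpiece: a plain hollow-looking round steel roller, 30 mm diameter, 140 mm long, 0.35 to 0.65 kg. Origin at its very centre (mid-length, on the axis); its x axis is the roller's axis; both ends are alike and it may be rolled to any angle about x. It starts lying in the wooden rest, axis level.
- fixture: Steel V-block fixture, fixed to the bench. Origin under the middle of the two Vs at bench level; z up, x along the Vs towards the end stop, y to the side of the clamp hinge. Base plate 10 mm thick, x -68 to 82, y -50 to 90 mm. Two 90-degree V-blocks, each 20 mm long, at x -60 to -40 and 40 to 60 mm, y -37 to 37 mm, tops at z 51 mm; the 80 mm between them is free for fingers.
- v_axis (a point): Where the middle of a seated roller lies when its end is against the stop: fixture frame (0, 0, 50) mm. A seated roller's axis runs along fixture x at z 50 mm; its top is at z 65 mm. Dry steel on steel: sliding it along takes a push of about 2 to 7 N.
- stop_face (a point): Point on the end stop's face, on the axis of a seated roller: fixture frame (70, 0, 50) mm. The stop is an upright plate, y -22 to 22 mm, up to z 66 mm.
- clamp_hinge (a point): Middle of the clamp's hinge axis, fixture frame (0, 70, 72) mm; the axis is level, along the fixture's x. Two hinge cheeks stand beside the arm, x +-12 to +-18 mm, y 62 to 78 mm, up to z 80 mm.
- clamp_tip (a point): Middle of the free end of the clamp arm, 85 mm from the hinge axis. The arm is a straight aluminium bar 20 mm wide (along fixture x), 10 mm thick, its centre line through the hinge axis, with a small rubber pad on its underside 70 mm from the hinge.
- clamp (a joint): Clamp arm angle, rad: 0 = level, pointing to fixture -y across the roller, pad on its top; pi/2 = upright; limit 1.85 = leaning away from the Vs. Starts open at 1.5 to 1.8. The hinge has friction (0.18 N m: 2 to 3 N at the tip) and stays where left: push it over from its back, then press it down; 5 to 10 N is plenty.
- rest: Fixed wooden rest that holds the roller at the start. Origin under its centre at bench level, x along the roller. Base 130 x 60 x 10 mm; two posts 16 mm thick at x +-47 to +-63 mm, y -26 to 26 mm, whose notches hold the roller with its axis at z 47 mm; their lips reach z 44 mm. Between the posts 94 mm are free for fingers down to the base.
- pliers: Bystander: pliers with red grips, 145 mm long, 12 mm high, lying beside the rest. Leave alone.
- driver: Bystander: screwdriver, 160 mm long, lying beside the V-blocks. Leave alone.
- bench_block: Bystander: round steel bench block, 60 mm diameter, 45 mm high. Leave alone.
- hammer: Bystander: hammer, 260 mm long, lying at the back of the bench. Leave alone.
- oil: Bystander: small oil bottle, 44 mm diameter, 110 mm high. Leave alone.
- tape: Bystander: roll of paper tape, 96 mm diameter, 40 mm high, lying flat. Leave alone.
- pin_tray: Bystander: black tray of pins, 90 x 70 mm, 22 mm high. Leave alone.

How it is judged:
On the way, in this order (a step that is already met when the one before it is completed fails the run):
1. the roller lies bedded in both Vs, 4 to 35 mm short of the stop, let go, with the clamp still open (z of roller in the frame of fixture between 0.0465 and 0.053 m and y of roller in the frame of fixture between -0.003 and 0.003 m and angle between the x axis of roller and the x axis of fixture, either way round below 0.035 rad and contact force between the fingers and roller below 0.1 N and x of roller in the frame of fixture between -0.035 and -0.004 m and value of joint clamp above 0.5 rad), for 0.3 s.
2. the roller, still bedded, has been slid against the stop (within 2 mm), clamp still open (z of roller in the frame of fixture between 0.0465 and 0.053 m and y of roller in the frame of fixture between -0.003 and 0.003 m and angle between the x axis of roller and the x axis of fixture, either way round below 0.035 rad and x of roller in the frame of fixture above -0.002 m and value of joint clamp above 0.5 rad), for 0.2 s.
3. the clamp arm is down on the roller (value of joint clamp below 0.06 rad), for 0.2 s.
At the end, for the whole second after the job is handed in: The roller rests in both Vs (axis within 3 mm of the Vs' centre line, within 2 degrees of it, at seated height to 3 mm), its end within 2 mm of the stop, the clamp arm down on it (joint below 0.06 rad), everything still and let go (z of roller in the frame of fixture between 0.0465 and 0.053 m and y of roller in the frame of fixture between -0.003 and 0.003 m and angle between the x axis of roller and the x axis of fixture, either way round below 0.035 rad and x of roller in the frame of fixture above -0.002 m and value of joint clamp below 0.06 rad and contact force between the fingers and roller below 0.1 N and linear speed of roller below 0.01 m/s and velocity of joint clamp between -0.1 and 0.1 rad/s); the robot touches nothing.
It fails at once if the roller was dropped (falling free at over 0.4 m/s: from more than about 10 mm) (linear speed of roller above 0.4 m/s and contact force between the fingers and roller below 0.1 N).
It fails at once if the roller was knocked hard against the V-blocks or stop (over 100 N) (contact force between roller and fixture above 100 N).
It fails at once if the roller fell onto the bench (height (world z) of roller below 0.03 m).
It fails at once if another thing on the bench was moved (over 30 mm) (distance of any of pliers, driver, bench_block, hammer, oil, tape, pin_tray from where it was at the start of the episode above 0.03 m).
It also fails if it takes over 58 s, if anything falls off the work surface, if the arm or the gripper's body presses on something with over 40 N, if the wrist force passes 120 N, or if a joint passes its speed limit or range.

## Robot

A 6-joint arm with a two-finger parallel gripper is mounted at the origin on the work surface. World frame = base frame: x ahead of the robot, y to its left, z up, the work surface at z = 0. Lengths are in m, angles in rad, forces in N, time in s.
With the tool pointing down it reaches from about 0.35 to 0.975 m from the base axis. Payload 4.9 kg.
Tool frame: the origin (TCP) lies on the centre line of the jaws, within the pads' length; the fingertips stand 14 mm ahead of it and the grasp point (between the pads) lies 5 mm behind it; z points along the fingers, y is the line along which they close (so a half turn about z gives the same grasp; the last joint's range is limited). The gripper opens to 85 mm and grips with 20 to 120 N. Pads are 22 mm wide; open, the fingers measure 114 mm over their backs; the gripper's body (76 mm by 85 mm) begins 54 mm behind the grasp point. The pads swing forward as they close: fully open they stand 13 mm farther back than shut.
Start: joints at [1.102, 0.053, 1.613, -0, 1.476, -0.119], TCP at [0.214, 0.587, 0.245] pointing down, gripper open.
Joint ranges: [-3.01, 3.01], [-1.01, 2.22], [0.06, 2.58], [-1.02, 4.17], [0.09, 2.62], [-3.14, 3.14]. Speed limits (rad/s): [2.57, 2.57, 3.14, 3.14, 3.14, 3.14].

## Interface

Orientations are given as a unit quaternion [w, x, y, z].
In Python, from plant import * gives the robot as it stands.
- The arm moves only by the tool send_rows, never from a script. Its argument "steps" is a list of rows, each an object with "translation": the shift along the tool's x, y, z in cm, a list of three; "delta_rot": the turn, a rotation vector about the tool's x, y, z in rad, a list of three; "jaw": the finger opening in cm, from 0 to 8.54. In form: [{"translation": [dx, dy, dz], "delta_rot": [rx, ry, rz], "jaw": jaw}, ...]. A call has exactly 8 rows; each row is the pose to reach, as a shift and turn from the pose commanded when the call began, along the tool's axes at that moment; what a row does not reach only later rows make up. A row lasts 1/10 s, in which the tool goes at most 50 mm and 8.59 degrees, less where a joint would pass 70% of its speed; a pose out of reach is approached as far as the arm can. A call with a gripper value outside its range is refused whole. The fingers move at their own pace and stop on an object; the grip force is fixed at half the most. Time passes only in rows, so rows that repeat a pose let the fingers close, or fill a call up. It gives the time, the measured TCP pose, the force, the opening and the grip force at its end, in the units of the state.
- state(): the state, without advancing time (a new reading comes with each control period).
- grab_frame(name): name is "scene" or "top" or "wrist"; returns a dict with "pixels" (420x560x3 uint8, blue, green, red), "range_z" (420x560 float32, m along the optical axis (not along the pixel's ray), 0 where there is no reading), "fx", "fy", "cx", "cy" (pixels), "rvec" (rotation vector, rad) and "tvec" (3), from world to camera coordinates, as OpenCV has them. Camera axes: x right, y down, z forward; pixel columns grow to the right and rows downward; lengths in m; the calibration is good to about 2 mm. A picture is of the moment at which its call begins.
- job_done(): hands the job in; it is judged then, once.
The state is a dict: "time": time; "joint_pos": joint angles; "joint_vel": joint speeds; "joint_efforts": joint torques, N m; "tool_pos": TCP position; "tool_rot": TCP orientation; "contact_force": force on the tool from outside, world axes, zero at the start; "ft_torque": the same for the moment, N m; "gripper_width": opening from 0.0 (shut) to 1.0 (fully open); "grasp_force": force on a finger pad.
Only numpy, scipy, OpenCV 4.12 (cv2) and the standard library are available. Lean on these libraries where they do the work, as an engineer would, in place of code of your own. Each camera call takes 0.05 s, during which the arm holds its last target. There are 200 camera calls.

## Working session

There is one attempt and no reset: what is moved stays moved. The work goes in short steps, Python scripts to look and compute and a tool call to move; the robot and the scene stay as the last step left them, time stands still between calls to the robot, and variables do not carry over. Pictures are saved under pics/ and viewed, at most 10 in all, crops included, and the job is handed in when it is done.

Besides the shell and the picture viewer there is one more tool, called after "Call:" in YAML: its name, and indented under it one key for each argument. send_rows: Moves the arm, as the interface text tells. Its arguments: {"type":"object","properties":{"steps":{"type":"array","items":{"type":"object","properties":{"translation":{"type":"array","items":{"type":"number"}},"delta_rot":{"type":"array","items":{"type":"number"}},"jaw":{"type":"number"}}}}},"required":["steps"]}

```bash
mkdir -p pics
cat > h.py <<'E'
import numpy as np, cv2
from plant import *
def cloud(f):
    z=f["range_z"]; v,u=np.mgrid[:z.shape[0],:z.shape[1]]
    P=np.stack([(u-f["cx"])/f["fx"]*z,(v-f["cy"])/f["fy"]*z,z],-1)
    R=cv2.Rodrigues(np.array(f["rvec"],float))[0]
    W=(P-np.array(f["tvec"],float).ravel())@R
    W[z<=0]=np.nan
    return W
E
python3 - <<'E'
from h import *
for n in ("top","scene"):
    f=grab_frame(n); cv2.imwrite(f"pics/{n}0.png",f["pixels"]); np.savez(f"{n}0.npz",**f)
    R=cv2.Rodrigues(np.array(f["rvec"],float))[0]; print(n,-R.T@np.array(f["tvec"]).ravel(),R[2],f["fx"])
s=state(); print({k:np.round(v,4) for k,v in s.items()})
E
```

```text
top [ 0.4718546  -0.02503837  1.33568048] [ 0.11796021 -0.00353551 -0.99301203] 505.2770370441421
scene [1.37223353 0.3932003  0.80062465] [-0.67636276 -0.36378649 -0.64046296] 387.83045651145784
{'time': np.float64(0.1), 'joint_pos': array([ 1.102 ,  0.0533,  1.6141,  0.    ,  1.4761, -0.119 ]), 'joint_vel': array([ 0.0007, -0.0011, -0.003 , -0.001 ,  0.0002,  0.0008]), 'joint_efforts': array([ 9.00000e-04, -3.94898e+01, -3.71366e+01, -0.00000e+00,
        3.90000e-03,  0.00000e+00]), 'tool_pos': array([0.2139, 0.5867, 0.2442]), 'tool_rot': array([-3.000e-04,  1.740e-01,  9.847e-01, -9.000e-04]), 'contact_force': array([-0.2693, -0.1285,  0.3908]), 'ft_torque': array([ 0.0338, -0.0207,  0.0036]), 'grasp_force': np.float64(0.0), 'gripper_width': np.float64(0.9987)}
```

View pics/top0.png

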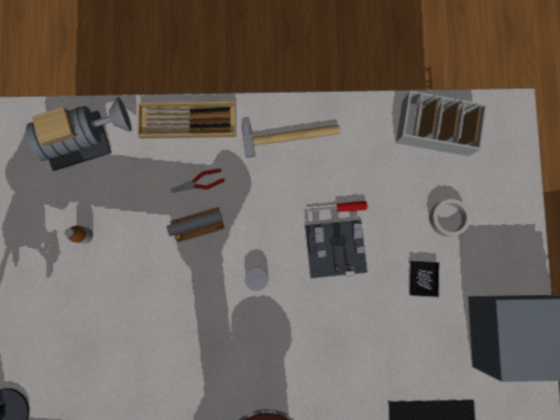

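View pics/scene0.png

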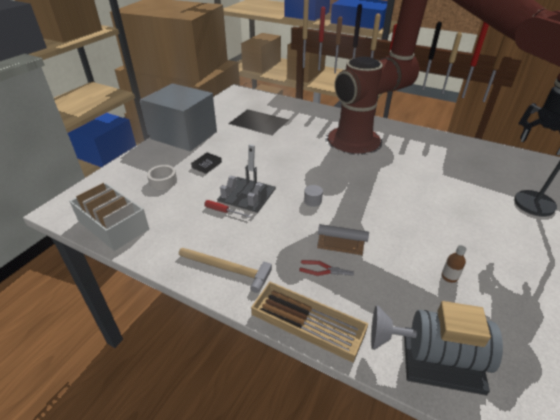

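The top view shows the rest and roller near (195,223) and the fixture at (336,250). The clamp is on the robot-facing side at about (342,266), and the bench block is at (256,278). The scene view shows the clamp upright at (252,160).

Run:
```python
from h import *
f=dict(np.load("top0.npz")); W=cloud(f); im=f["pixels"]
print("bench z",np.nanmedian(W[330:360,330:370,2]))
def crop(u0,u1,v0,v1): return W[v0:v1,u0:u1].reshape(-1,3), im[v0:v1,u0:u1].reshape(-1,3)
# roller
P,c=crop(160,232,200,246); m=P[:,2]>0.047; Q=P[m]; print("roller n",m.sum(),Q.min(0),Q.max(0))
r=cv2.minAreaRect(Q[:,:2].astype(np.float32)*1000); print("roller",r,"z95",np.percentile(Q[:,2],[50,95,99]))
# rest base
m=(P[:,2]>0.004)&(P[:,2]<0.06); print("rest",cv2.minAreaRect(P[m][:,:2].astype(np.float32)*1000))
# fixture
P,c=crop(300,372,214,282)
for a,b in ((.006,.016),(.04,.054),(.056,.07),(.07,.2)):
    m=(P[:,2]>a)&(P[:,2]<b); print(a,b,m.sum(),cv2.minAreaRect(P[m][:,:2].astype(np.float32)*1000),P[m].min(0).round(3),P[m].max(0).round(3))
z=W[214:284,300:372,2]; print("\n".join(" ".join("%3d"%(x*1000) if x==x else " --" for x in row[::2]) for row in z[::2]))
big=cv2.resize(im[195:300,290:380],None,fx=6,fy=5.7,interpolation=cv2.INTER_CUBIC); cv2.imwrite("pics/fix.png",big[:600])
```

```text
bench z -0.0002658232286074618
roller n 653 [0.55563063 0.10520758 0.04703258] [0.62081075 0.24523755 0.06780385]
roller ((585.3803100585938, 174.6357421875), (42.34618377685547, 140.14044189453125), 14.352463722229004) z95 [0.05895983 0.06494462 0.0668695 ]
rest ((593.6614990234375, 178.89439392089844), (188.13674926757812, 119.41319274902344), 89.01326751708984)
0.006 0.016 2100 ((521.3591918945312, -190.2088165283203), (172.94439697265625, 181.95216369628906), 0.7670196890830994) [ 0.436 -0.282  0.006] [ 0.609 -0.099  0.016]
0.04 0.054 318 ((517.6600341796875, -185.7647705078125), (114.16181182861328, 140.57107543945312), 4.659646511077881) [ 0.46  -0.256  0.04 ] [ 0.579 -0.113  0.054]
0.056 0.07 77 ((518.7493286132812, -181.03590393066406), (95.46591186523438, 130.16580200195312), 11.43839168548584) [ 0.473 -0.237  0.056] [ 0.578 -0.114  0.069]
0.07 0.2 155 ((493.3408508300781, -162.28097534179688), (124.95665740966797, 34.481998443603516), 54.84687423706055) [ 0.449 -0.221  0.07 ] [ 0.543 -0.116  0.161]
  1   0   0   2   4   0   0   5   4   3  -1  -3  -3   3   0  -1   1  -3   0 
[... 4263 characters left out ...]
  11   6   9   5   3  13  14   9   4   5   7  11   6  10  12   8   8 135 158 157 151 152   1  -4   0   4   1  -1   1  -4  -3
 -3   2  -4   0   0   8   9  13  10  13  13  10   8   7  10   9   0  -1   0  -6   0   0   1 138 144 143   5  -8  -3  -2   1   1   0   2   5  -2
 -2  -2   0   3   3  14   0  -4  -2  -1  -3  -2  -2   2   0   2  -3   5  -5   0   0  -4   0  -3  -2  -3   0   0  -2   2   0   3   0   2  -5   0
 -6   1  -1   0   0   1   2  -2  -4   0   0   0   2   3  -2   2  -2  -1   1   3   2   0   1  -4   2   4  -5  -1   3   2  -6  -2  -3   2   0   1
  3  -5   1  -3   2  -2  -2   0   1  -1   6  -1   0   0   2  -3   1   0  -2   0  -1   3   2  -1  -4   1   2  -1   0  -4   1  -3   0  -4  -4  -2
```

View pics/fix.png

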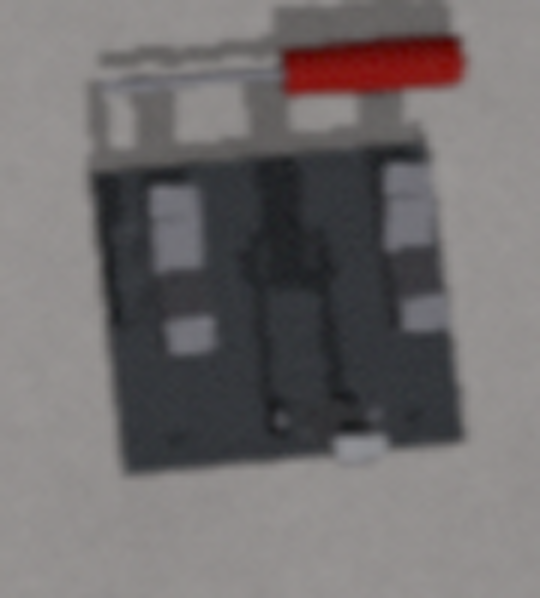

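The crop shows the stop plate at the left of the fixture, towards world +y, at crop pixels (115,240). The V-blocks are at (180,260) and (415,250), and the upright clamp is at (355,440). So fixture x is roughly world +y and fixture y is roughly world -x.

Run:
```python
from h import *
from scipy.optimize import least_squares
F=[grab_frame("top") for _ in range(8)]
d=np.stack([f["range_z"] for f in F]); d[d<=0]=np.nan
f=F[0]; f["range_z"]=np.nan_to_num(np.nanmedian(d,0)); W=cloud(f); np.savez("avg.npz",**f)
P=W[200:246,160:232].reshape(-1,3); P=P[P[:,2]>0.051]
def cyl(p,z=None):
    a=p[1]; n=np.array([np.cos(a),np.sin(a)]); return np.hypot(P[:,:2]@n-p[0],P[:,2]-p[2])-.015
s=least_squares(cyl,[.6,.25,.047],loss="soft_l1",f_scale=.002).x
n=np.array([np.cos(s[1]),np.sin(s[1])]); t=np.array([-n[1],n[0]]); tt=P[:,:2]@t
print("roller c",s, "ends",np.sort(tt)[[0,8,-9,-1]], "mid",n*s[0]+t*(tt.min()+tt.max())/2,"axis deg",np.degrees(np.arctan2(t[1],t[0])))
B=W[214:258,310:372].reshape(-1,3); B=B[(B[:,2]>.027)&(B[:,2]<.055)&(B[:,1]<-.125)]
def vee(p):
    n=np.array([np.cos(p[1]),np.sin(p[1])]); dd=np.abs(B[:,:2]@n-p[0]); return B[:,2]-p[2]-.0288-np.minimum(dd,.0222)
best=min((least_squares(vee,[c,a,0],loss="soft_l1",f_scale=.002) for c in (.48,.5,.52,.54) for a in (0,.1,.2)),key=lambda r:r.cost)
p=best.x; r=vee(p); n=np.array([np.cos(p[1]),np.sin(p[1])]); t=np.array([-n[1],n[0]])
g=B[np.abs(r)<.004][:,:2]@t; g=np.sort(g)
gap=np.argmax(np.diff(g)); print("vee",p,best.cost,len(B),(np.abs(r)<.004).sum(),"blocks",g[[2,gap]],g[[gap+1,-3]])
S=W[214:258,300:330].reshape(-1,3); S=S[(S[:,2]>.058)&(S[:,2]<.075)]
print("stop x",np.sort(S[:,:2]@t)[[0,2,-3,-1]],"y",np.sort(S[:,:2]@n-p[0])[[0,2,-3,-1]],len(S))
C=W[258:284,335:360].reshape(-1,3); C=C[C[:,2]>.1]
print("clamp x mean",np.median(C[:,:2]@t),"yfix range",np.sort(p[0]-C[:,:2]@n)[[2,-3]],"zmax",C[:,2].max(), "t",t,"n",n)
for lo in (.1,.12,.14,.15): k=(C[:,2]>lo)&(C[:,2]<lo+.015); print(lo,np.median(p[0]-C[k][:,:2]@n) if k.any() else None)
```

```text
roller c [0.61371484 0.27019456 0.04668453] ends [-0.05803385 -0.05629068  0.08053976  0.08237019] mid [0.58820073 0.17553882] axis deg 105.48100789409314
vee [ 5.20695914e-01  8.32684692e-02 -4.96011467e-04] 0.0010682164237707933 506 467 blocks [-0.29816276 -0.27792493] [-0.19830225 -0.17830533]
stop x [-0.16810035 -0.16775418 -0.15830578 -0.15820205] y [-0.02158944 -0.02113645  0.02119319  0.02175544] 74
clamp x mean -0.23633546723433219 yfix range [0.06974143 0.08992429] zmax 0.1579563867504364 t [-0.08317228  0.99653518] n [0.99653518 0.08317228]
0.1 0.07104110495012023
0.12 0.07468557279291593
0.14 0.07976974629753314
0.15 0.08260313573758124
```

```bash
cat >> h.py <<'E'
from scipy.spatial.transform import Rotation as Ro
T=np.array([-.0833,.9965,0]); N=np.array([.9965,.0833,0]); C0=np.array([.5387,-.1941,0]) # fixture x, -y, origin
def fx(x,y,z): return C0+x*T-y*N+np.array([0,0,z])
def to(target,psi=np.pi/2+.0833):
    s=state(); q=s["tool_rot"]; R=Ro.from_quat([q[1],q[2],q[3],q[0]])
    x=np.array([np.cos(psi),np.sin(psi),0]); z=np.array([0,0,-1.]); G=Ro.from_matrix(np.c_[x,np.cross(z,x),z])
    print("t",round(float(s["time"]),2),"pos",s["tool_pos"].round(4),"F",np.round(s["contact_force"],1),"w",np.round(s["gripper_width"],3),"g",np.round(s["grasp_force"],1))
    print("trans cm",(R.inv().apply(np.array(target)-s["tool_pos"])*100).round(2),"rot",(R.inv()*G).as_rotvec().round(3))
RP=np.array([.5882,.1755]); RA=np.pi/2+.2702
E
python3 -c "
from h import *
to([*RP,.13],RA)"
```

```text
t 0.5 pos [0.2141 0.5871 0.2453] F [-0.2 -0.2  0.2] w 0.998 g 0.0
trans cm [-49.25 -25.85  11.53] rot [-0.    -0.     0.951]
```

Call:
send_rows:
  steps:
    - {"translation": [-49.2,-25.8,8],"delta_rot": [0,0,0.951],"jaw": 7}
    - {"translation": [-49.2,-25.8,8],"delta_rot": [0,0,0.951],"jaw": 7}
    - {"translation": [-49.2,-25.8,8],"delta_rot": [0,0,0.951],"jaw": 7}
    - {"translation": [-49.2,-25.8,8],"delta_rot": [0,0,0.951],"jaw": 7}
    - {"translation": [-49.2,-25.8,8],"delta_rot": [0,0,0.951],"jaw": 7}
    - {"translation": [-49.2,-25.8,8],"delta_rot": [0,0,0.951],"jaw": 7}
    - {"translation": [-49.2,-25.8,8],"delta_rot": [0,0,0.951],"jaw": 7}
    - {"translation": [-49.2,-25.8,8],"delta_rot": [0,0,0.951],"jaw": 7}

```text
time: 1.3
tool_pos: [0.4817, 0.2926, 0.1884]
tool_rot: [0.0, 0.606, 0.796, 0.0]
contact_force: [0.6, -0.3, -1.0]
gripper_width: 0.82
grasp_force: 0.0
```

```bash
python3 -c "
from h import *
to([*RP,.13],RA)"
```

```text
t 1.3 pos [0.4817 0.2926 0.1884] F [ 0.6 -0.3 -1. ] w 0.82 g 0.0
trans cm [-14.12   7.14   5.84] rot [ 0.001 -0.    -0.001]
```

Call:
send_rows:
  steps:
    - {"translation": [-14.1,7.1,5.5],"delta_rot": [0,0,0],"jaw": 7}
    - {"translation": [-14.1,7.1,5.5],"delta_rot": [0,0,0],"jaw": 7}
    - {"translation": [-14.1,7.1,5.5],"delta_rot": [0,0,0],"jaw": 7}
    - {"translation": [-14.1,7.1,5.5],"delta_rot": [0,0,0],"jaw": 7}
    - {"translation": [-14.1,7.1,5.5],"delta_rot": [0,0,0],"jaw": 7}
    - {"translation": [-14.1,7.1,5.5],"delta_rot": [0,0,0],"jaw": 7}
    - {"translation": [-14.1,7.1,5.5],"delta_rot": [0,0,0],"jaw": 7}
    - {"translation": [-14.1,7.1,5.5],"delta_rot": [0,0,0],"jaw": 7}

```text
time: 2.1
tool_pos: [0.5862, 0.1787, 0.1342]
tool_rot: [0.0, 0.605, 0.796, 0.001]
contact_force: [-0.6, 0.1, -0.7]
gripper_width: 0.82
grasp_force: 0.0
```

```bash
python3 -c "
from h import *
f=grab_frame('wrist'); cv2.imwrite('pics/w1.png',f['pixels'])
W=cloud(f); M=(W[...,2]>.053)&(W[...,2]<.07); P=W[M]; P=P[np.hypot(*(P[:,:2]-RP).T)<.09]
print(len(P),cv2.minAreaRect(P[:,:2].astype(np.float32)*1000))
to([*RP,.042],RA)"
```

```text
7476 ((588.5484619140625, 176.38076782226562), (27.72269058227539, 140.5413360595703), 15.50951862335205)
t 2.15 pos [0.5862 0.1786 0.1341] F [ 0.4 -0.9  0.2] w 0.821 g 0.0
trans cm [-0.35  0.1   9.21] rot [ 0.001 -0.     0.002]
```

View pics/w1.png

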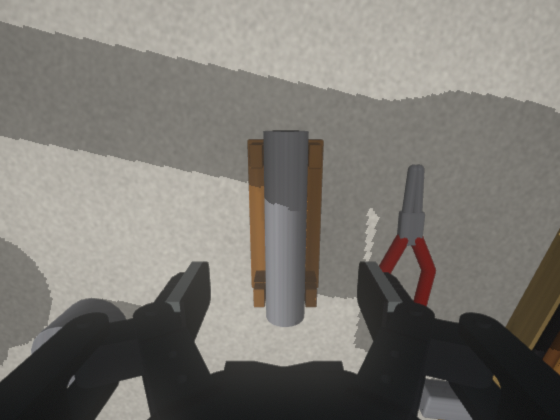

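The wrist view shows the roller centred between the fingers (axis at column 285), with the pliers well clear to the right. I'm descending to grasp it.

Call:
send_rows:
  steps:
    - {"translation": [-0.3,0.1,3],"delta_rot": [0,0,0],"jaw": 6}
    - {"translation": [-0.3,0.1,6],"delta_rot": [0,0,0],"jaw": 6}
    - {"translation": [-0.3,0.1,8],"delta_rot": [0,0,0],"jaw": 6}
    - {"translation": [-0.3,0.1,9.2],"delta_rot": [0,0,0],"jaw": 6}
    - {"translation": [-0.3,0.1,9.2],"delta_rot": [0,0,0],"jaw": 5}
    - {"translation": [-0.3,0.1,9.2],"delta_rot": [0,0,0],"jaw": 4}
    - {"translation": [-0.3,0.1,9.2],"delta_rot": [0,0,0],"jaw": 3.4}
    - {"translation": [-0.3,0.1,9.2],"delta_rot": [0,0,0],"jaw": 3.4}

```text
time: 2.95
tool_pos: [0.5895, 0.1749, 0.043]
tool_rot: [0.001, 0.605, 0.796, 0.001]
contact_force: [-0.1, -0.0, -0.4]
gripper_width: 0.399
grasp_force: 0.0
```

```bash
python3 -c "
from h import *
to([*RP,.042],RA)"
```

```text
t 2.95 pos [0.5895 0.1749 0.043 ] F [-0.1 -0.  -0.4] w 0.399 g 0.0
trans cm [ 0.09 -0.11  0.1 ] rot [ 0.003  0.    -0.   ]
```

Call:
send_rows:
  steps:
    - {"translation": [0,-0.1,0.1],"delta_rot": [0,0,0],"jaw": 3}
    - {"translation": [0,-0.1,0.1],"delta_rot": [0,0,0],"jaw": 2.5}
    - {"translation": [0,-0.1,0.1],"delta_rot": [0,0,0],"jaw": 2}
    - {"translation": [0,-0.1,0.1],"delta_rot": [0,0,0],"jaw": 2}
    - {"translation": [0,-0.1,0.1],"delta_rot": [0,0,0],"jaw": 2}
    - {"translation": [0,-0.1,0.1],"delta_rot": [0,0,0],"jaw": 2}
    - {"translation": [0,-0.1,-0.4],"delta_rot": [0,0,0],"jaw": 2}
    - {"translation": [0,-0.1,-1],"delta_rot": [0,0,0],"jaw": 2}

```text
time: 3.75
tool_pos: [0.5858, 0.1741, 0.0498]
tool_rot: [-0.001, 0.606, 0.796, -0.001]
contact_force: [-0.3, -1.2, -3.6]
gripper_width: 0.334
grasp_force: 59.4
```

```bash
python3 -c "
from h import *
to([*RP,.15],RA)
to(fx(-.016,0,.15))"
```

```text
t 3.75 pos [0.5858 0.1741 0.0498] F [-0.3 -1.2 -3.6] w 0.334 g 59.4
trans cm [  0.08   0.23 -10.02] rot [-0.004 -0.    -0.   ]
t 3.75 pos [0.5858 0.1741 0.0498] F [-0.3 -1.2 -3.6] w 0.334 g 59.4
trans cm [-35.8  -14.69  -9.98] rot [-0.004  0.     0.187]
```

Call:
send_rows:
  steps:
    - {"translation": [0,0,-2],"delta_rot": [0,0,0],"jaw": 2}
    - {"translation": [0,0,-5],"delta_rot": [0,0,0],"jaw": 2}
    - {"translation": [-2,-0.8,-8],"delta_rot": [0,0,0.02],"jaw": 2}
    - {"translation": [-5,-2,-10],"delta_rot": [0,0,0.05],"jaw": 2}
    - {"translation": [-9,-3.6,-10],"delta_rot": [0,0,0.08],"jaw": 2}
    - {"translation": [-13,-5.3,-10],"delta_rot": [0,0,0.11],"jaw": 2}
    - {"translation": [-17,-7,-10],"delta_rot": [0,0,0.15],"jaw": 2}
    - {"translation": [-21,-8.6,-10],"delta_rot": [0,0,0.187],"jaw": 2}

```text
time: 4.55
tool_pos: [0.559, -0.0523, 0.1503]
tool_rot: [-0.001, 0.678, 0.735, -0.001]
contact_force: [0.1, 0.1, -4.5]
gripper_width: 0.333
grasp_force: 59.8
```

```bash
python3 -c "
from h import *
to(fx(-.016,0,.13))"
```

```text
t 4.55 pos [ 0.559  -0.0523  0.1503] F [ 0.1  0.1 -4.5] w 0.333 g 59.8
trans cm [-15.57  -3.17   2.03] rot [-0.002 -0.001 -0.002]
```

Call:
send_rows:
  steps:
    - {"translation": [-4,-0.9,0.5],"delta_rot": [0,0,0],"jaw": 2}
    - {"translation": [-8,-1.7,1],"delta_rot": [0,0,0],"jaw": 2}
    - {"translation": [-11.5,-2.4,1.5],"delta_rot": [0,0,0],"jaw": 2}
    - {"translation": [-14,-2.9,2],"delta_rot": [0,0,0],"jaw": 2}
    - {"translation": [-15.2,-3.1,2],"delta_rot": [0,0,0],"jaw": 2}
    - {"translation": [-15.5,-3.2,2],"delta_rot": [0,0,0],"jaw": 2}
    - {"translation": [-15.5,-3.2,2],"delta_rot": [0,0,0],"jaw": 2}
    - {"translation": [-15.5,-3.2,2],"delta_rot": [0,0,0],"jaw": 2}

```text
time: 5.35
tool_pos: [0.5416, -0.2069, 0.1313]
tool_rot: [-0.0, 0.677, 0.736, 0.0]
contact_force: [0.2, 0.6, -4.2]
gripper_width: 0.332
grasp_force: 59.7
```

```bash
python3 -c "
from h import *
f=grab_frame('top'); cv2.imwrite('pics/t1.png',cv2.resize(f['pixels'][190:300,280:390],None,fx=5,fy=5,interpolation=cv2.INTER_CUBIC))
W=cloud(f)[205:275,290:385].reshape(-1,3)-C0; a=np.c_[W@T,-W@N,W[:,2]]
R=a[(np.abs(a[:,1])<.02)&(a[:,2]>.115)&(a[:,2]<.158)]
print(len(R),[(round(np.median(R[(R[:,0]>l)&(R[:,0]<l+.015)][:,1]),4),round(np.percentile(R[(R[:,0]>l)&(R[:,0]<l+.015)][:,2],90),4)) for l in np.arange(-.09,.055,.015) if ((R[:,0]>l)&(R[:,0]<l+.015)).any()],R[:,0].min(),R[:,0].max())
to(fx(-.016,0,.055))"
```

```text
136 [(np.float64(0.0192), np.float64(0.1253)), (np.float64(0.0118), np.float64(0.1401)), (np.float64(-0.0152), np.float64(0.1448)), (np.float64(-0.0055), np.float64(0.1519)), (np.float64(-0.0016), np.float64(0.1527))] -0.002046129872758732 0.05853432408984265
t 5.4 pos [ 0.5417 -0.2069  0.1314] F [ 0.3 -0.1 -4.4] w 0.332 g 59.7
trans cm [-0.3  -0.19  7.64] rot [ 0.    -0.     0.001]
```

View pics/t1.png

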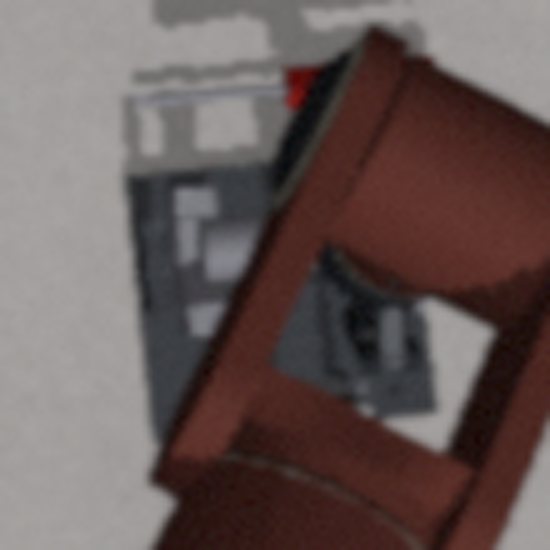

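The arm hides most of it, but the roller's end at crop pixel (225,250) lies in line with the V and short of the stop. I'm lowering it.

Call:
send_rows:
  steps:
    - {"translation": [-0.3,-0.2,1],"delta_rot": [0,0,0],"jaw": 2}
    - {"translation": [-0.3,-0.2,2.5],"delta_rot": [0,0,0],"jaw": 2}
    - {"translation": [-0.3,-0.2,4],"delta_rot": [0,0,0],"jaw": 2}
    - {"translation": [-0.3,-0.2,5.5],"delta_rot": [0,0,0],"jaw": 2}
    - {"translation": [-0.3,-0.2,6.5],"delta_rot": [0,0,0],"jaw": 2}
    - {"translation": [-0.3,-0.2,7.2],"delta_rot": [0,0,0],"jaw": 2}
    - {"translation": [-0.3,-0.2,7.7],"delta_rot": [0,0,0],"jaw": 2}
    - {"translation": [-0.3,-0.2,8],"delta_rot": [0,0,0],"jaw": 2}

```text
time: 6.2
tool_pos: [0.5399, -0.2113, 0.051]
tool_rot: [0.0, 0.677, 0.736, 0.0]
contact_force: [0.8, 0.5, -4.8]
gripper_width: 0.333
grasp_force: 59.8
```

```bash
python3 -c "
from h import *
to(fx(-.016,0,.045))"
```

```text
t 6.2 pos [ 0.5399 -0.2113  0.051 ] F [ 0.8  0.5 -4.8] w 0.333 g 59.8
trans cm [0.12 0.03 0.6 ] rot [ 0.  0. -0.]
```

Call:
send_rows:
  steps:
    - {"translation": [0,0,0.05],"delta_rot": [0,0,0],"jaw": 2}
    - {"translation": [0,0,0.1],"delta_rot": [0,0,0],"jaw": 2}
    - {"translation": [0,0,0.15],"delta_rot": [0,0,0],"jaw": 2}
    - {"translation": [0,0,0.2],"delta_rot": [0,0,0],"jaw": 2}
    - {"translation": [0,0,0.25],"delta_rot": [0,0,0],"jaw": 2}
    - {"translation": [0,0,0.3],"delta_rot": [0,0,0],"jaw": 2}
    - {"translation": [0,0,0.35],"delta_rot": [0,0,0],"jaw": 2}
    - {"translation": [0,0,0.35],"delta_rot": [0,0,0],"jaw": 2}

```text
time: 7.0
tool_pos: [0.5397, -0.2112, 0.0477]
tool_rot: [-0.0, 0.677, 0.736, -0.0]
contact_force: [0.8, -0.0, -4.6]
gripper_width: 0.329
grasp_force: 59.7
```

Call:
send_rows:
  steps:
    - {"translation": [0,0,0.04],"delta_rot": [0,0,0],"jaw": 2}
    - {"translation": [0,0,0.08],"delta_rot": [0,0,0],"jaw": 2}
    - {"translation": [0,0,0.12],"delta_rot": [0,0,0],"jaw": 2}
    - {"translation": [0,0,0.15],"delta_rot": [0,0,0],"jaw": 2}
    - {"translation": [0,0,0.18],"delta_rot": [0,0,0],"jaw": 2}
    - {"translation": [0,0,0.2],"delta_rot": [0,0,0],"jaw": 2}
    - {"translation": [0,0,0.2],"delta_rot": [0,0,0],"jaw": 2}
    - {"translation": [0,0,0.2],"delta_rot": [0,0,0],"jaw": 2}

```text
time: 7.8
tool_pos: [0.5398, -0.2112, 0.0459]
tool_rot: [0.0, 0.677, 0.736, 0.0]
contact_force: [0.0, 0.3, -4.0]
gripper_width: 0.335
grasp_force: 59.7
```

Call:
send_rows:
  steps:
    - {"translation": [0,0,0.03],"delta_rot": [0,0,0],"jaw": 2}
    - {"translation": [0,0,0.06],"delta_rot": [0,0,0],"jaw": 2}
    - {"translation": [0,0,0.09],"delta_rot": [0,0,0],"jaw": 2}
    - {"translation": [0,0,0.12],"delta_rot": [0,0,0],"jaw": 2}
    - {"translation": [0,0,0.15],"delta_rot": [0,0,0],"jaw": 2}
    - {"translation": [0,0,0.15],"delta_rot": [0,0,0],"jaw": 2}
    - {"translation": [0,0,0.15],"delta_rot": [0,0,0],"jaw": 2}
    - {"translation": [0,0,0.15],"delta_rot": [0,0,0],"jaw": 2}

```text
time: 8.6
tool_pos: [0.5405, -0.2115, 0.045]
tool_rot: [0.001, 0.677, 0.736, 0.0]
contact_force: [3.3, 1.8, 1.7]
gripper_width: 0.331
grasp_force: 60.2
```

Contact felt. The roller is supported, so I'm releasing it.

Call:
send_rows:
  steps:
    - {"translation": [0,0,0],"delta_rot": [0,0,0],"jaw": 3}
    - {"translation": [0,0,0],"delta_rot": [0,0,0],"jaw": 3.5}
    - {"translation": [0,0,0],"delta_rot": [0,0,0],"jaw": 4}
    - {"translation": [0,0,0],"delta_rot": [0,0,0],"jaw": 4.5}
    - {"translation": [0,0,0],"delta_rot": [0,0,0],"jaw": 5}
    - {"translation": [0,0,0],"delta_rot": [0,0,0],"jaw": 5}
    - {"translation": [0,0,0],"delta_rot": [0,0,0],"jaw": 5}
    - {"translation": [0,0,0],"delta_rot": [0,0,0],"jaw": 5}

```text
time: 9.4
tool_pos: [0.5397, -0.2112, 0.0443]
tool_rot: [-0.0, 0.677, 0.736, -0.0]
contact_force: [-0.4, -0.3, -0.0]
gripper_width: 0.584
grasp_force: 0.0
```

```bash
python3 -c "
from h import *
to(fx(-.016,0,.12))
to(fx(-.12,0,.12))"
```

```text
t 9.4 pos [ 0.5397 -0.2112  0.0443] F [-0.4 -0.3 -0. ] w 0.584 g 0.0
trans cm [ 0.11  0.04 -7.57] rot [-0. -0. -0.]
t 9.4 pos [ 0.5397 -0.2112  0.0443] F [-0.4 -0.3 -0. ] w 0.584 g 0.0
trans cm [-10.29   0.05  -7.58] rot [-0. -0. -0.]
```

Now I'll go up, move back along -x, and look with the wrist camera.

Call:
send_rows:
  steps:
    - {"translation": [0,0,-2],"delta_rot": [0,0,0],"jaw": 5}
    - {"translation": [0,0,-5],"delta_rot": [0,0,0],"jaw": 5}
    - {"translation": [0,0,-8],"delta_rot": [0,0,0],"jaw": 5}
    - {"translation": [-3,0,-11],"delta_rot": [0,0,0],"jaw": 4}
    - {"translation": [-7,0,-12],"delta_rot": [0,0,0],"jaw": 2}
    - {"translation": [-11,0,-12],"delta_rot": [0,0,0],"jaw": 0}
    - {"translation": [-11.5,0,-12],"delta_rot": [0,0,0],"jaw": 0}
    - {"translation": [-11.5,0,-12],"delta_rot": [0,0,0],"jaw": 0}

```text
time: 10.2
tool_pos: [0.549, -0.3266, 0.1639]
tool_rot: [-0.0, 0.678, 0.735, 0.0]
contact_force: [0.2, -0.5, 0.4]
gripper_width: 0.001
grasp_force: 0.0
```

```bash
cat > look.py <<'E'
from h import *
import sys
f=grab_frame('wrist'); cv2.imwrite(sys.argv[1],f['pixels'])
W=cloud(f).reshape(-1,3)-C0; a=np.c_[W@T,-W@N,W[:,2]]
R=a[(np.abs(a[:,1])<.012)&(a[:,2]>.054)&(a[:,2]<.07)&(a[:,0]>-.1)&(a[:,0]<.085)]
x=np.sort(R[:,0]); print("roller x range",x[[5,-6]],"top z",np.percentile(R[:,2],[50,95]))
for l in np.arange(-.08,.06,.02):
    k=R[(R[:,0]>l)&(R[:,0]<l+.02)]
    if len(k)>20: print(round(l,2),len(k),"y",k[:,1].mean().round(4),"z95",np.percentile(k[:,2],95).round(4))
S=a[(np.abs(a[:,1])<.025)&(a[:,2]>.06)&(a[:,0]>.06)&(a[:,0]<.09)]
if len(S): print("stop",len(S),S[:,0].min(),S[:,0].max())
E
python3 look.py pics/w2.png; python3 -c "
from h import *
to(fx(-.12,0,.045))"
```

```text
roller x range [-0.08535826  0.01494452] top z [0.06345136 0.06542426]
-0.08 964 y 0.0 z95 0.0654
-0.06 1048 y -0.0001 z95 0.0654
-0.04 1127 y 0.0002 z95 0.0654
-0.02 1223 y -0.0001 z95 0.0655
0.0 952 y 0.0002 z95 0.0655
t 10.25 pos [ 0.5489 -0.3255  0.1636] F [-0.2  0.1  0.6] w -0.001 g 0.0
trans cm [ 1.16  0.09 11.86] rot [-0.001 -0.001 -0.001]
```

View pics/w2.png

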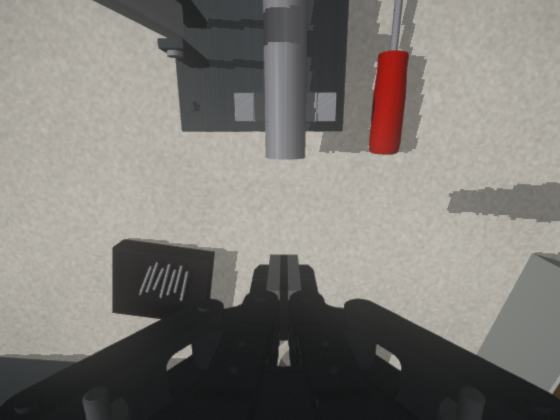

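The roller is bedded on the centre line with its top at z 65.4 mm. Its near end, at pixel (285,157), is at x = -85.4 mm, so it is about 15 mm short of the stop. I'm lowering the closed fingers behind that end.

Call:
send_rows:
  steps:
    - {"translation": [1,0.1,3],"delta_rot": [0,0,0],"jaw": 0}
    - {"translation": [1,0.1,6.5],"delta_rot": [0,0,0],"jaw": 0}
    - {"translation": [1,0.1,9.5],"delta_rot": [0,0,0],"jaw": 0}
    - {"translation": [1,0.1,11.3],"delta_rot": [0,0,0],"jaw": 0}
    - {"translation": [1,0.1,11.6],"delta_rot": [0,0,0],"jaw": 0}
    - {"translation": [1.8,0.1,11.6],"delta_rot": [0,0,0],"jaw": 0}
    - {"translation": [2.5,0.1,11.6],"delta_rot": [0,0,0],"jaw": 0}
    - {"translation": [2.7,0.1,11.6],"delta_rot": [0,0,0],"jaw": 0}

```text
time: 11.05
tool_pos: [0.5491, -0.2985, 0.0503]
tool_rot: [0.001, 0.677, 0.736, 0.0]
contact_force: [0.3, 0.4, 0.6]
gripper_width: 0.0
grasp_force: 0.0
```

```bash
python3 -c "
from h import *
to(fx(-.081,0,.047))"
```

```text
t 11.05 pos [ 0.5491 -0.2985  0.0503] F [0.3 0.4 0.6] w 0.0 g 0.0
trans cm [ 2.39 -0.17  0.32] rot [0.002 0.002 0.001]
```

Call:
send_rows:
  steps:
    - {"translation": [0.4,-0.1,0.2],"delta_rot": [0,0,0],"jaw": 0}
    - {"translation": [0.7,-0.1,0.2],"delta_rot": [0,0,0],"jaw": 0}
    - {"translation": [0.85,-0.1,0.2],"delta_rot": [0,0,0],"jaw": 0}
    - {"translation": [1.0,-0.1,0.2],"delta_rot": [0,0,0],"jaw": 0}
    - {"translation": [1.15,-0.1,0.2],"delta_rot": [0,0,0],"jaw": 0}
    - {"translation": [1.3,-0.1,0.2],"delta_rot": [0,0,0],"jaw": 0}
    - {"translation": [1.45,-0.1,0.2],"delta_rot": [0,0,0],"jaw": 0}
    - {"translation": [1.6,-0.1,0.2],"delta_rot": [0,0,0],"jaw": 0}

```text
time: 11.85
tool_pos: [0.5459, -0.2835, 0.0468]
tool_rot: [0.001, 0.677, 0.736, -0.0]
contact_force: [-0.8, -4.0, 2.4]
gripper_width: -0.001
grasp_force: 2.4
```

```bash
python3 look.py pics/w3.png; python3 -c "
from h import *
to(fx(-.081,0,.047))"
```

```text
roller x range [-0.09914735  0.02013752] top z [0.06354396 0.06554192]
-0.08 2763 y 0.0 z95 0.068
-0.06 3218 y -0.0 z95 0.0652
-0.04 3739 y -0.0 z95 0.0653
-0.02 4360 y -0.0 z95 0.0654
0.0 4913 y -0.0 z95 0.0654
t 11.9 pos [ 0.5459 -0.2832  0.0467] F [-1.7 -5.3  2.3] w -0.001 g 2.2
trans cm [ 0.84  0.03 -0.03] rot [ 0.     0.001 -0.   ]
```

Call:
send_rows:
  steps:
    - {"translation": [0.1,0,0],"delta_rot": [0,0,0],"jaw": 0}
    - {"translation": [0.2,0,0],"delta_rot": [0,0,0],"jaw": 0}
    - {"translation": [0.3,0,0],"delta_rot": [0,0,0],"jaw": 0}
    - {"translation": [0.4,0,0],"delta_rot": [0,0,0],"jaw": 0}
    - {"translation": [0.5,0,0],"delta_rot": [0,0,0],"jaw": 0}
    - {"translation": [0.58,0,0],"delta_rot": [0,0,0],"jaw": 0}
    - {"translation": [0.62,0,0],"delta_rot": [0,0,0],"jaw": 0}
    - {"translation": [0.65,0,0],"delta_rot": [0,0,0],"jaw": 0}

```text
time: 12.7
tool_pos: [0.5454, -0.2769, 0.0468]
tool_rot: [0.001, 0.677, 0.736, -0.0]
contact_force: [-1.9, -5.1, 2.4]
gripper_width: 0.001
grasp_force: 2.5
```

```bash
python3 -c "
from h import *
to(fx(-.081,0,.047))"
```

```text
t 12.7 pos [ 0.5454 -0.2769  0.0468] F [-1.9 -5.1  2.4] w 0.001 g 2.5
trans cm [ 0.21  0.02 -0.02] rot [ 0.     0.001 -0.   ]
```

Call:
send_rows:
  steps:
    - {"translation": [0.03,0,0],"delta_rot": [0,0,0],"jaw": 0}
    - {"translation": [0.06,0,0],"delta_rot": [0,0,0],"jaw": 0}
    - {"translation": [0.09,0,0],"delta_rot": [0,0,0],"jaw": 0}
    - {"translation": [0.12,0,0],"delta_rot": [0,0,0],"jaw": 0}
    - {"translation": [0.15,0,0],"delta_rot": [0,0,0],"jaw": 0}
    - {"translation": [0.18,0,0],"delta_rot": [0,0,0],"jaw": 0}
    - {"translation": [0.2,0,0],"delta_rot": [0,0,0],"jaw": 0}
    - {"translation": [0.2,0,0],"delta_rot": [0,0,0],"jaw": 0}

```text
time: 13.5
tool_pos: [0.5453, -0.2754, 0.0468]
tool_rot: [0.001, 0.677, 0.736, -0.0]
contact_force: [-1.1, -6.7, 2.4]
gripper_width: -0.002
grasp_force: 3.2
```

Call:
send_rows:
  steps:
    - {"translation": [0.03,0,0],"delta_rot": [0,0,0],"jaw": 0}
    - {"translation": [0.06,0,0],"delta_rot": [0,0,0],"jaw": 0}
    - {"translation": [0.09,0,0],"delta_rot": [0,0,0],"jaw": 0}
    - {"translation": [0.12,0,0],"delta_rot": [0,0,0],"jaw": 0}
    - {"translation": [0.14,0,0],"delta_rot": [0,0,0],"jaw": 0}
    - {"translation": [0.15,0,0],"delta_rot": [0,0,0],"jaw": 0}
    - {"translation": [0.15,0,0],"delta_rot": [0,0,0],"jaw": 0}
    - {"translation": [0.15,0,0],"delta_rot": [0,0,0],"jaw": 0}

```text
time: 14.3
tool_pos: [0.5453, -0.2753, 0.0468]
tool_rot: [0.002, 0.677, 0.736, -0.001]
contact_force: [0.1, -11.5, -0.6]
gripper_width: -0.002
grasp_force: 5.6
```

The force rose to 11.5 N with no further motion, so the roller is at the stop. I'm backing off and going up.

Call:
send_rows:
  steps:
    - {"translation": [-0.3,0,0],"delta_rot": [0,0,0],"jaw": 0}
    - {"translation": [-1.5,0,0],"delta_rot": [0,0,0],"jaw": 0}
    - {"translation": [-2.5,0,-2],"delta_rot": [0,0,0],"jaw": 0}
    - {"translation": [-3,0,-6],"delta_rot": [0,0,0],"jaw": 0}
    - {"translation": [-3.5,0,-10],"delta_rot": [0,0,0],"jaw": 0}
    - {"translation": [-3.5,0,-14],"delta_rot": [0,0,0],"jaw": 0}
    - {"translation": [-3.5,0,-16.5],"delta_rot": [0,0,0],"jaw": 0}
    - {"translation": [-3.5,0,-16.5],"delta_rot": [0,0,0],"jaw": 0}

```text
time: 15.1
tool_pos: [0.5499, -0.309, 0.2165]
tool_rot: [0.004, 0.677, 0.736, 0.001]
contact_force: [0.6, -0.7, 0.0]
gripper_width: 0.003
grasp_force: 0.0
```

```bash
python3 look.py pics/w4.png; python3 -c "
from h import *
f=grab_frame('wrist');W=cloud(f).reshape(-1,3)-C0; a=np.c_[W@T,-W@N,W[:,2]]
k=a[(np.abs(a[:,0])<.012)&(a[:,1]>.05)&(a[:,1]<.12)&(a[:,2]>.085)&(a[:,2]<.17)]
for z in np.arange(.085,.165,.01):
  q=k[(k[:,2]>z)&(k[:,2]<z+.01)]
  if len(q)>5: print(round(z,3),len(q),np.percentile(q[:,1],[5,50,95]).round(4),np.percentile(q[:,0],[5,95]).round(4))
to(fx(0.001,.13,.205))"
```

```text
roller x range [-0.06902552  0.04875714] top z [0.06347563 0.06546329]
-0.08 277 y 0.0002 z95 0.0655
-0.06 653 y 0.0001 z95 0.0653
-0.04 697 y -0.0003 z95 0.0654
-0.02 745 y 0.0 z95 0.0655
0.0 789 y 0.0 z95 0.0656
0.02 833 y -0.0001 z95 0.0654
0.04 375 y 0.0001 z95 0.0655
0.085 194 [0.0664 0.0674 0.0723] [-0.0091  0.0094]
0.095 225 [0.0682 0.0691 0.0739] [-0.009   0.0093]
0.105 247 [0.0697 0.0707 0.0749] [-0.0091  0.0091]
0.115 296 [0.0714 0.0724 0.0772] [-0.0091  0.0094]
0.125 295 [0.0729 0.0739 0.0786] [-0.0091  0.0092]
0.135 361 [0.0731 0.0748 0.0809] [-0.0092  0.0093]
0.145 685 [0.0745 0.0775 0.0868] [-0.0091  0.0092]
0.155 591 [0.0779 0.0816 0.0863] [-0.008   0.0093]
t 15.2 pos [ 0.5477 -0.3076  0.2107] F [-0.1 -0.1 -0.4] w -0.001 g 0.0
trans cm [ 11.48 -12.96   0.59] rot [-0.    -0.001 -0.   ]
```

The roller is at the stop (near end about -70 mm) and seated, with the clamp at about 1.73 rad. I'm moving behind the clamp's back.

Call:
send_rows:
  steps:
    - {"translation": [4,-4.3,0],"delta_rot": [0,0,0],"jaw": 0}
    - {"translation": [7,-8,0],"delta_rot": [0,0,0],"jaw": 0}
    - {"translation": [10,-11.5,0],"delta_rot": [0,0,0],"jaw": 0}
    - {"translation": [11.5,-13,0.5],"delta_rot": [0,0,0],"jaw": 0}
    - {"translation": [11.5,-13,1.5],"delta_rot": [0,0,0],"jaw": 0}
    - {"translation": [11.5,-13,3.5],"delta_rot": [0,0,0],"jaw": 0}
    - {"translation": [11.5,-13,5.5],"delta_rot": [0,0,0],"jaw": 0}
    - {"translation": [11.5,-13,6.4],"delta_rot": [0,0,0],"jaw": 0}

```text
time: 16.0
tool_pos: [0.4071, -0.2028, 0.1429]
tool_rot: [-0.004, 0.677, 0.736, -0.0]
contact_force: [-1.1, 0.0, -0.3]
gripper_width: 0.003
grasp_force: 0.0
```

```bash
cat > cl.py <<'E'
from h import *
s=state(); r=s["tool_pos"]-C0; print("fix tcp",(r@T).round(4),(-r@N).round(4),r[2].round(4),"F",np.round(s["contact_force"],1),"t",s["time"])
f=grab_frame('wrist');W=cloud(f).reshape(-1,3)-C0; a=np.c_[W@T,-W@N,W[:,2]]
k=a[(np.abs(a[:,0])<.009)&(a[:,1]>-.03)&(a[:,1]<.1)&(a[:,2]>.072)&(a[:,2]<.165)]
i=a[:,0:1]
if len(k)>30:
    d=np.hypot(k[:,1]-.07,k[:,2]-.072); j=d>.055; j&=d<.092; k=k[j]
    print(len(k),"arm ang",np.median(np.arctan2(k[:,2]-.072,.07-k[:,1])).round(3),"rmax",d[j].max().round(3))
E
python3 cl.py
```

```text
fix tcp 0.0023 0.1319 0.1429 F [-1.1  0.  -0.3] t 16.0
1126 arm ang 1.771 rmax 0.086
```

Call:
send_rows:
  steps:
    - {"translation": [-0.2,1.2,0],"delta_rot": [0,0,0],"jaw": 0}
    - {"translation": [-0.2,2.2,0],"delta_rot": [0,0,0],"jaw": 0}
    - {"translation": [-0.2,2.8,0],"delta_rot": [0,0,0],"jaw": 0}
    - {"translation": [-0.2,3.3,0],"delta_rot": [0,0,0],"jaw": 0}
    - {"translation": [-0.2,3.8,0],"delta_rot": [0,0,0],"jaw": 0}
    - {"translation": [-0.2,4.3,0],"delta_rot": [0,0,0],"jaw": 0}
    - {"translation": [-0.2,4.8,0],"delta_rot": [0,0,0],"jaw": 0}
    - {"translation": [-0.2,5.2,0],"delta_rot": [0,0,0],"jaw": 0}

```text
time: 16.85
tool_pos: [0.461, -0.2018, 0.1473]
tool_rot: [0.0, 0.677, 0.736, -0.0]
contact_force: [-2.4, -0.2, 1.0]
gripper_width: -0.001
grasp_force: 1.3
```

```bash
python3 cl.py
```

```text
fix tcp -0.0012 0.0781 0.1473 F [-2.4 -0.2  1. ] t 16.85
1409 arm ang 1.513 rmax 0.092
```

Call:
send_rows:
  steps:
    - {"translation": [0.1,0.4,0],"delta_rot": [0,0,0],"jaw": 0}
    - {"translation": [0.1,0.8,0.1],"delta_rot": [0,0,0],"jaw": 0}
    - {"translation": [0.1,1.3,0.2],"delta_rot": [0,0,0],"jaw": 0}
    - {"translation": [0.1,1.8,0.35],"delta_rot": [0,0,0],"jaw": 0}
    - {"translation": [0.1,2.2,0.45],"delta_rot": [0,0,0],"jaw": 0}
    - {"translation": [0.1,2.6,0.55],"delta_rot": [0,0,0],"jaw": 0}
    - {"translation": [0.1,3.0,0.75],"delta_rot": [0,0,0],"jaw": 0}
    - {"translation": [0.1,3.4,0.95],"delta_rot": [0,0,0],"jaw": 0}

```text
time: 17.7
tool_pos: [0.4945, -0.1976, 0.1372]
tool_rot: [-0.001, 0.677, 0.736, -0.0]
contact_force: [-2.4, -0.9, 0.1]
gripper_width: -0.001
grasp_force: 1.2
```

```bash
python3 cl.py
```

```text
fix tcp 0.0002 0.0444 0.1372 F [-2.4 -0.9  0.1] t 17.7
1813 arm ang 1.0 rmax 0.092
```

Call:
send_rows:
  steps:
    - {"translation": [0,0.45,0.15],"delta_rot": [0,0,0],"jaw": 0}
    - {"translation": [0,0.9,0.3],"delta_rot": [0,0,0],"jaw": 0}
    - {"translation": [0,1.35,0.55],"delta_rot": [0,0,0],"jaw": 0}
    - {"translation": [0,1.75,0.85],"delta_rot": [0,0,0],"jaw": 0}
    - {"translation": [0,2.1,1.2],"delta_rot": [0,0,0],"jaw": 0}
    - {"translation": [0,2.4,1.6],"delta_rot": [0,0,0],"jaw": 0}
    - {"translation": [0,2.7,2.0],"delta_rot": [0,0,0],"jaw": 0}
    - {"translation": [0,3.0,2.4],"delta_rot": [0,0,0],"jaw": 0}

```text
time: 18.55
tool_pos: [0.5247, -0.1954, 0.1135]
tool_rot: [0.0, 0.677, 0.736, 0.0]
contact_force: [-1.9, -0.7, 1.7]
gripper_width: 0.001
grasp_force: 1.2
```

```bash
python3 cl.py
```

```text
fix tcp -0.0002 0.014 0.1135 F [-1.9 -0.7  1.7] t 18.55
3684 arm ang 0.905 rmax 0.092
```

Call:
send_rows:
  steps:
    - {"translation": [0,0.15,0.3],"delta_rot": [0,0,0],"jaw": 0}
    - {"translation": [0,0.3,0.6],"delta_rot": [0,0,0],"jaw": 0}
    - {"translation": [0,0.45,0.9],"delta_rot": [0,0,0],"jaw": 0}
    - {"translation": [0,0.6,1.2],"delta_rot": [0,0,0],"jaw": 0}
    - {"translation": [0,0.7,1.4],"delta_rot": [0,0,0],"jaw": 0}
    - {"translation": [0,0.8,1.6],"delta_rot": [0,0,0],"jaw": 0}
    - {"translation": [0,0.85,1.75],"delta_rot": [0,0,0],"jaw": 0}
    - {"translation": [0,0.85,1.85],"delta_rot": [0,0,0],"jaw": 0}

```text
time: 19.4
tool_pos: [0.5331, -0.1948, 0.0953]
tool_rot: [0.0, 0.677, 0.736, 0.0]
contact_force: [-1.2, -0.3, 1.9]
gripper_width: 0.008
grasp_force: 1.0
```

```bash
python3 cl.py
```

```text
fix tcp -0.0002 0.0056 0.0953 F [-1.2 -0.3  1.9] t 19.4
6253 arm ang 1.064 rmax 0.092
```

Now I'll press down in small steps.

Call:
send_rows:
  steps:
    - {"translation": [0,0,0.08],"delta_rot": [0,0,0],"jaw": 0}
    - {"translation": [0,0,0.16],"delta_rot": [0,0,0],"jaw": 0}
    - {"translation": [0,0,0.22],"delta_rot": [0,0,0],"jaw": 0}
    - {"translation": [0,0,0.28],"delta_rot": [0,0,0],"jaw": 0}
    - {"translation": [0,0,0.34],"delta_rot": [0,0,0],"jaw": 0}
    - {"translation": [0,0,0.37],"delta_rot": [0,0,0],"jaw": 0}
    - {"translation": [0,0,0.4],"delta_rot": [0,0,0],"jaw": 0}
    - {"translation": [0,0,0.4],"delta_rot": [0,0,0],"jaw": 0}

```text
time: 20.25
tool_pos: [0.5331, -0.1948, 0.0914]
tool_rot: [0.0, 0.677, 0.736, 0.0]
contact_force: [0.9, 0.3, 2.0]
gripper_width: -0.002
grasp_force: 1.1
```

Call:
send_rows:
  steps:
    - {"translation": [0,0,0.02],"delta_rot": [0,0,0],"jaw": 0}
    - {"translation": [0,0,0.04],"delta_rot": [0,0,0],"jaw": 0}
    - {"translation": [0,0,0.06],"delta_rot": [0,0,0],"jaw": 0}
    - {"translation": [0,0,0.08],"delta_rot": [0,0,0],"jaw": 0}
    - {"translation": [0,0,0.1],"delta_rot": [0,0,0],"jaw": 0}
    - {"translation": [0,0,0.12],"delta_rot": [0,0,0],"jaw": 0}
    - {"translation": [0,0,0.12],"delta_rot": [0,0,0],"jaw": 0}
    - {"translation": [0,0,0.12],"delta_rot": [0,0,0],"jaw": 0}

```text
time: 21.05
tool_pos: [0.5331, -0.1948, 0.0909]
tool_rot: [0.0, 0.677, 0.736, -0.0]
contact_force: [0.4, 1.1, 5.7]
gripper_width: 0.001
grasp_force: 3.3
```

Call:
send_rows:
  steps:
    - {"translation": [0,0,0.02],"delta_rot": [0,0,0],"jaw": 0}
    - {"translation": [0,0,0.04],"delta_rot": [0,0,0],"jaw": 0}
    - {"translation": [0,0,0.05],"delta_rot": [0,0,0],"jaw": 0}
    - {"translation": [0,0,0.05],"delta_rot": [0,0,0],"jaw": 0}
    - {"translation": [0,0,0.05],"delta_rot": [0,0,0],"jaw": 0}
    - {"translation": [0,0,0.05],"delta_rot": [0,0,0],"jaw": 0}
    - {"translation": [0,0,0.05],"delta_rot": [0,0,0],"jaw": 0}
    - {"translation": [0,0,0.05],"delta_rot": [0,0,0],"jaw": 0}

```text
time: 21.85
tool_pos: [0.5331, -0.1948, 0.0908]
tool_rot: [0.0, 0.677, 0.736, -0.0]
contact_force: [-1.2, 1.2, 9.4]
gripper_width: 0.001
grasp_force: 4.4
```

The clamp holds firm at 9.4 N. I'm lifting off and moving back to check.

Call:
send_rows:
  steps:
    - {"translation": [0,0,-0.3],"delta_rot": [0,0,0],"jaw": 0}
    - {"translation": [0,0,-2],"delta_rot": [0,0,0],"jaw": 0}
    - {"translation": [0,0,-5],"delta_rot": [0,0,0],"jaw": 0}
    - {"translation": [-3,0,-9],"delta_rot": [0,0,0],"jaw": 0}
    - {"translation": [-7,0,-12],"delta_rot": [0,0,0],"jaw": 0}
    - {"translation": [-11,0,-13],"delta_rot": [0,0,0],"jaw": 0}
    - {"translation": [-13,0,-13],"delta_rot": [0,0,0],"jaw": 0}
    - {"translation": [-13,0,-13],"delta_rot": [0,0,0],"jaw": 0}

```text
time: 22.65
tool_pos: [0.5427, -0.326, 0.218]
tool_rot: [-0.001, 0.678, 0.735, -0.0]
contact_force: [0.0, 0.1, -0.2]
gripper_width: -0.0
grasp_force: 0.0
```

```bash
python3 look.py pics/w5.png; python3 -c "
from h import *
print(state()['contact_force'])
f=grab_frame('wrist');W=cloud(f).reshape(-1,3)-C0; a=np.c_[W@T,-W@N,W[:,2]]
k=a[(np.abs(a[:,0])<.008)&(a[:,1]>-.03)&(a[:,1]<.06)&(a[:,2]>.068)&(a[:,2]<.1)]
print(len(k),np.polyfit(k[:,1],k[:,2],1),k[:,1].min())"
```

```text
roller x range [-0.0684912   0.03400254] top z [0.06347337 0.06553694]
-0.08 304 y 0.0001 z95 0.0653
-0.06 671 y 0.0001 z95 0.0653
-0.04 718 y 0.0002 z95 0.0655
-0.02 467 y -0.0 z95 0.0656
0.0 240 y -0.0003 z95 0.0656
0.02 597 y 0.0003 z95 0.0658
[-0.32569002  0.52157289 -0.09366544]
2252 [-0.01802631  0.07760893] -0.015627957974294494
```

View pics/w5.png

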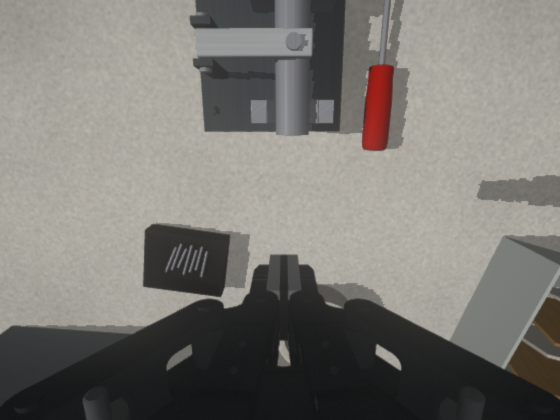

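The clamp arm lies across the roller at pixel (295,42), with a slope of about 0.018 rad. The roller is seated at the stop, its near end at pixel (293,133), and the fingers are clear of everything.

```bash
python3 -c "
from plant import *
print(job_done())"
```

```text
the job is handed in; nothing more can be done
None
```

The roller is seated in both Vs against the stop with the clamp pressed down on it (about 0.02 rad), and I handed the job in at about 23 s; no verdict was returned.

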